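# Press an end cap home with a bar clamp

## Robot

A 6-joint arm with a two-finger parallel gripper is mounted at the origin on the work surface. World frame = base frame: x ahead of the robot, y to its left, z up, the work surface at z = 0. Lengths are in m, angles in rad, forces in N, time in s.
With the tool pointing down it reaches from about 0.35 to 0.85 m from the base axis. Payload 8.1 kg.
Tool frame: the origin (TCP) lies midway between the tips of the shut fingers; the grasp point (between the pads) lies 19 mm behind it (grasp_offset is the distance from the TCP to the grasp point, in m); y points along the fingers, x is the direction in which the jaws open and shut, and the axes are right-handed (so a half turn about y gives the same grasp; the last joint's range is limited). The gripper opens to 93 mm and grips with 3 to 60 N. Pads are 15 mm wide; open, the fingers measure 128 mm over their backs; the gripper's body (75 mm by 188 mm) begins 65 mm behind the grasp point.
Start: joints at [1.053, 0.13, 1.488, -0, 1.523, -0.085], TCP at [0.252, 0.545, 0.219] pointing down, gripper open.
Joint ranges: [-2.96, 2.96], [-0.89, 2.26], [0.02, 2.5], [-1.34, 4.48], [0, 2.73], [-2.66, 2.66]. Speed limits (rad/s): [2.39, 2.39, 2.79, 3.14, 3.14, 3.14].

## Interface

Orientations are given as [roll, pitch, yaw] about the fixed x, y, z axes, in that order (R = Rz(yaw) Ry(pitch) Rx(roll)).
In Python, from station import get_state, grab_frame, finish_job, recognise, grasp_offset gives the robot as it stands.
- The arm moves only by the tool play_rows, never from a script. Its arguments are lists of equal length, an entry for each row: "travel": the shift along the tool's x, y, z in m, a list of three; "turn": the turn, a rotation vector about the tool's x, y, z in degrees, a list of three; "hand": the gripper command: -1 is fully open, 1 is shut, values between are in proportion. In form: {"travel": [[dx, dy, dz], ...], "turn": [[wx, wy, wz], ...], "hand": [hand, ...]}. A call has 1 to 20 rows; each row shifts and turns the pose as measured when the row begins, along the tool's axes as they then stand; what a row does not reach is not made up. A row lasts 1/12 s, in which the tool goes at most 41.7 mm and 7.16 degrees, less where a joint would pass 70% of its speed; a pose out of reach is approached as far as the arm can. A call is refused whole if a number of a shift passes 0.0417 or a number of a turn 7.16, either way. A call with a gripper value outside its range is refused whole. The fingers move at their own pace and stop on an object; "force" is the grip in N (left out, the last holds). Time passes only in rows, so rows that do not move let the fingers close. It gives the time, the measured TCP pose, the force and the opening at its end, in the units of the state.
- get_state(): the state, without advancing time (a new reading comes with each control period).
- grab_frame(name): name is "scene" or "top"; returns a dict with "frame" (480x640x3 uint8, red, green, blue), "camera_matrix" (3x3 intrinsics, pixels), "distortion" ([k1, k2, p1, p2, k3] as OpenCV has them; the pictures are not rectified), "camera_from_world" (4x4, takes a point from world to camera coordinates). Camera axes: x right, y up, looking along -z (the intrinsics and any distortion apply to the point x, -y, -z); pixel columns grow to the right and rows downward; lengths in m; the calibration is good to about 2 mm. A picture is of the moment at which its call begins. There is no depth.
- finish_job(): hands the job in, once; it reports no verdict.
Trained networks look in the newest picture that a camera, given by its name, has taken for a name from the list of things; names that differ only in an ending like _2 or _b are one class to them, and where a whole thing is asked for, a point or a joint stands for the part that bears it (a point fixed in the world has none). Each returns a list of dicts, best first, with "conf" (0 to 1); they miss things now and then, are a little off and sometimes report something else, mostly with a low value. They report only what shows in the picture. A call takes as long as a camera call.
- recognise(camera, target): "extent" ([left, top, right, bottom] in pixels, round what is visible of it).
The state is a dict: "time_s": time; "joints": joint angles; "dq": joint speeds; "joint_torque": joint torques, N m; "tcp_pos": TCP position; "eef_rot": TCP orientation; "wrist_force": force on the tool from outside, world axes, zero at the start; "wrist_torque": the same for the moment, N m; "width": finger opening in m.
Only numpy, scipy, OpenCV 4.12 (cv2) and the standard library are available. Lean on these libraries where they do the work, as an engineer would, in place of code of your own. Each camera call takes 0.05 s, during which the arm holds its last target.

## Task

Squeeze the bar clamp's trigger again and again to walk its far jaw onto the half-fitted black end cap, and press the cap fully home on the aluminium profile: firmly, but not so hard that the cap cracks. Then press the clamp's release tab so that the jaw springs fully back open, and let go. Work the clamp only by its handle, trigger and release tab: do not touch the cap, the bar or the far jaw, and leave everything else where it is.

Things in the scene. Friction and masses are not known exactly. Their poses are not given: they have to be found in the camera images.
- clamp_stand: plywood board 240 x 560 x 15 mm, fixed to the table; carries the clamp, a 100 mm piece of 40 mm square aluminium profile in white saddles, and a beam on two posts. Origin: under the board, at its middle in y and 20 mm nearer the robot than its middle in x; y runs along the board, the bar and the beam, x away from the robot
- beam (a point): middle of the underside of the 40 mm square beam, 212 mm above the table, 560 mm long in y; axes as clamp_stand. A motor in a bracket stands on the beam, up to 308 mm above the table. It overhangs the far side of the handle's place: a gripper pointing straight down does not fit there; come from the robot's side, along the handle
- squeeze (a point): where to squeeze: midway between handle back and trigger front at rest, half-way up. Axes: z outward along the handle, which leans 35 degrees from vertical towards the robot; y along the bar, from handle to trigger. Over both 64 mm in y at rest, 42 mm squeezed; both are 24 mm wide and end 38 mm or more further along z; the grey head is 45 mm the other way
- clamp_handle: the black handle, 22 mm in y, 24 mm wide, 85 mm long; origin on the bar's axis under the handle, axes as squeeze. Handle and trigger (grey, 12 mm in y, 24 mm wide, 30 mm from the handle at rest) are geared together: squeezed between two fingers they close on each other by equal amounts, 11 mm each, so their middle stays put
- trigger (a joint): travel of the trigger, m: 0 at rest (springs back), 0.011 fully squeezed. A full squeeze and full letting-go walks the far jaw about 18 mm on; the first 1 to 5 mm are free play. Takes up to 8 N per finger with the jaw free, about 15 N to push the cap. With the cap home it stops short and only the force rises. Squeeze with 18 to 35 N per finger; over 45 N cracks the cap
- jaw_face (a point): middle of the rubber pad (32 mm across) of the far jaw, on the end of the steel bar; it faces the end cap. Axes as squeeze
- bar_jaw (a joint): travel of the bar with the far jaw, m: 0 fully open, grows as the jaw closes towards the head; about 0.060 with the pad against the cap at home, 0.066 at the stop. A spring (2 to 3 N) pulls it open but a ratchet with 9 mm teeth holds it, so it falls back by up to 9 mm after a squeeze
- profile_end (a point): centre of the open end of the aluminium profile. Axes as clamp_stand: the profile runs from here 100 mm in -y, the cap goes in along -y
- cap_face (a point): centre of the outer face of the black plastic end cap, 40 x 40 mm with a 6 mm flange, its plug in the end of the profile. At home this face is 6 mm from profile_end, with no gap under the flange
- end_cap (a joint): how far the end cap is in, m: 0.014 fully home (flange against the profile), starts between 0 and 0.004. A tight fit: takes about 6 N and stays where it is pushed. More than 40 N on it cracks it
- tab_top (a point): centre of the top face of the grey release tab, 30 mm wide and 28 mm in y, standing on the head 72 mm from the middle of the handle, on the side away from the trigger; the handle reaches 47 mm higher. Axes as squeeze: it is pressed along -z, i.e. tilted 35 degrees
- release_tab (a joint): travel of the release tab, m: 0 out, 0.009 fully pressed (3 N to begin, 7 N at the bottom, springs back). From about 0.006 on it frees the ratchet and the jaw springs open; keep it fully down for a second until the jaw is right back
- motor: loose stepper motor, 42 mm square, 66 mm high with its shaft, on the far half of the stand's board; leave it alone
- bracket: loose white printed L-bracket 60 x 50 x 55 mm on the far half of the board; leave it alone
- offcut: loose offcut of 30 mm aluminium profile, 90 mm long, on the far half of the board; leave it alone
- driver: screwdriver, 190 mm, lying on the table in front of the stand; leave it alone
- spanner: steel spanner, 160 mm, lying on the table in front of the stand; leave it alone
- spool_arm: red printed spool arm, 160 x 28 x 18 mm, lying on the table in front of the stand; leave it alone
- spool: filament spool lying flat, 200 mm across, 68 mm high; leave it alone

How it is judged:
On the way, in this order (a step that is already met when the one before it is completed fails the run):
1. the far jaw presses the end cap home: at least 12.8 mm of its 14 mm in, with more than 2 N of the jaw on it (value of joint end_cap above 0.0128 m and contact force between bar_jaw and end_cap above 2 N), for 0.1 s.
2. the ratchet is released and the far jaw is back open, within 4 mm of its open stop (value of joint bar_jaw below 0.004 m), for 0.2 s.
At the end, for the whole second after the job is handed in: The end cap is at least 12.8 mm of its 14 mm in, the far jaw is within 4 mm of fully open, and trigger (within 3 mm) and release tab (within 2 mm) are out at rest (value of joint end_cap above 0.0128 m and value of joint bar_jaw below 0.004 m and value of joint trigger below 0.003 m and value of joint release_tab below 0.002 m); the robot touches nothing.
It fails at once if more than 40 N of the jaw on the end cap: it cracks (contact force between bar_jaw and end_cap above 40 N).
It fails at once if fingers on the end cap (over 2 N) (contact force between the fingers and end_cap above 2 N).
It fails at once if fingers on the bar or the far jaw (over 2 N) (contact force between the fingers and bar_jaw above 2 N).
It fails at once if another thing moved by more than 30 mm (distance of any of motor, bracket, offcut, driver, spanner, spool_arm, spool from where it was at the start of the episode above 0.03 m).
It also fails if it takes over 58 s, if anything falls off the work surface, if the arm or the gripper's body presses on something with over 40 N, if the wrist force passes 120 N, or if a joint passes its speed limit or range.

## Working session

There is one attempt and no reset: what is moved stays moved. The work goes in short steps, Python scripts to look and compute and a tool call to move; the robot and the scene stay as the last step left them, time stands still between calls to the robot, and variables do not carry over. Pictures are saved under pics/ and viewed, and the job is handed in when it is done.

Besides the shell and the picture viewer there is one more tool, called in YAML: its name, and indented under it one key for each argument. play_rows: Moves the arm, as the interface text tells. Its arguments: {"type":"object","properties":{"travel":{"type":"array"},"turn":{"type":"array"},"hand":{"type":"array"},"force":{"type":"number"}},"required":["travel","turn","hand"]}

```bash
mkdir -p pics; ls
cat > h.py <<'E'
import numpy as np,cv2,json
from station import *
def snap(n,fn):
    d=grab_frame(n); cv2.imwrite('pics/'+fn,d['frame'][:,:,::-1]); 
    np.savez('pics/'+fn[:-4]+'.npz',K=d['camera_matrix'],D=d['distortion'],T=d['camera_from_world'],F=d['frame'])
    return d
def load(fn):
    z=np.load('pics/'+fn+'.npz'); return dict(camera_matrix=z['K'],distortion=z['D'],camera_from_world=z['T'],frame=z['F'])
def ray(d,uv):
    K=np.array(d['camera_matrix'],float);D=np.array(d['distortion'],float);T=np.array(d['camera_from_world'])
    p=cv2.undistortPoints(np.array([[uv]],float),K,D)[0,0]
    c=np.array([p[0],-p[1],-1]);R=T[:3,:3];o=-R.T@T[:3,3];v=R.T@c
    return o,v/np.linalg.norm(v)
def proj(d,P):
    K=np.array(d['camera_matrix'],float);D=np.array(d['distortion'],float);T=np.array(d['camera_from_world'])
    P=np.atleast_2d(P);c=P@T[:3,:3].T+T[:3,3];c=c*[1,-1,-1]
    return cv2.projectPoints(c.astype(float),np.zeros(3),np.zeros(3),K,D)[0][:,0]
def tri(obs):
    A=np.zeros((3,3));b=np.zeros(3)
    for d,uv in obs:
        o,v=ray(d,uv);M=np.eye(3)-np.outer(v,v);A+=M;b+=M@o
    P=np.linalg.solve(A,b)
    return P,[np.round(proj(d,P)[0]-uv,1) for d,uv in obs]
E
python3 - <<'E'
from h import *
for n in ['scene','top']:
    d=snap(n,n+'0.png')
    T=np.array(d['camera_from_world']);print(n,-T[:3,:3].T@T[:3,3],np.round(T[:3,:3],2).tolist(),d['distortion'])
    for t in ['clamp_handle','trigger','release_tab','bar_jaw','end_cap','beam','clamp_stand']:
        print(t,[(np.round(r['extent']).tolist(),round(r['conf'],2)) for r in recognise(n,t)[:2]])
s=get_state();print(s, grasp_offset)
E
```

```text
pics
scene [ 1.24535024 -0.06552555  1.1686187 ] [[-0.1, 0.99, 0.0], [-0.81, -0.09, 0.58], [0.58, 0.06, 0.81]] [-0.05517817  0.          0.          0.          0.        ]
clamp_handle [([362.0, 255.0, 380.0, 271.0], 0.64)]
trigger [([442.0, 323.0, 481.0, 350.0], 0.69), ([251.0, 207.0, 316.0, 224.0], 0.62)]
release_tab [([469.0, 211.0, 525.0, 231.0], 0.65), ([335.0, 254.0, 348.0, 265.0], 0.44)]
bar_jaw [([277.0, 216.0, 539.0, 358.0], 0.74), ([322.0, 268.0, 478.0, 301.0], 0.68)]
end_cap [([440.0, 284.0, 453.0, 305.0], 0.5)]
beam [([272.0, 213.0, 540.0, 360.0], 0.7)]
clamp_stand [([277.0, 216.0, 538.0, 360.0], 0.65), ([324.0, 271.0, 478.0, 302.0], 0.65)]
top [ 0.27787847 -0.15702104  1.4424914 ] [[-0.02, -1.0, -0.02], [0.98, -0.03, 0.18], [-0.18, -0.01, 0.98]] [0.04423586 0.         0.         0.         0.        ]
clamp_handle [([281.0, 230.0, 296.0, 249.0], 0.64)]
trigger []
release_tab [([311.0, 230.0, 322.0, 242.0], 0.43)]
bar_jaw [([195.0, 228.0, 323.0, 241.0], 0.86)]
end_cap []
beam [([136.0, 179.0, 370.0, 276.0], 0.87)]
clamp_stand [([137.0, 177.0, 370.0, 276.0], 0.61), ([231.0, 298.0, 286.0, 312.0], 0.38)]
{'time_s': 0.8, 'joints': array([ 1.05258405e+00,  1.30371398e-01,  1.48814993e+00, -2.13980491e-05,
        1.52299104e+00, -8.54101670e-02]), 'dq': array([-0.00018467,  0.00143117, -0.00046482, -0.00150964, -0.00080576,
       -0.00030457]), 'joint_torque': array([-2.70590645e-03, -5.59718049e+01, -4.92015767e+01,  7.65655842e-02,
        2.32192181e-02, -2.58568770e-05]), 'tcp_pos': array([0.25165874, 0.54470867, 0.21867985]), 'eef_rot': array([-1.57082447e+00, -7.81730091e-05,  1.13799524e+00]), 'wrist_force': array([-0.03901533, -0.06089618,  0.14848931]), 'wrist_torque': array([-0.00456413,  0.02814144, -0.00660791]), 'width': 0.092997449693128} 0.0188
```

Run:
```python
from h import *
a=load('scene0')['frame'][200:370,260:550,::-1];cv2.imwrite('pics/sc.png',cv2.resize(a,None,fx=2.75,fy=2.75,interpolation=cv2.INTER_CUBIC))
a=load('top0')['frame'][165:325,125:385,::-1];cv2.imwrite('pics/tc.png',cv2.resize(a,None,fx=3,fy=3,interpolation=cv2.INTER_CUBIC))
```

```text
(no output)
```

View pics/scene0.png

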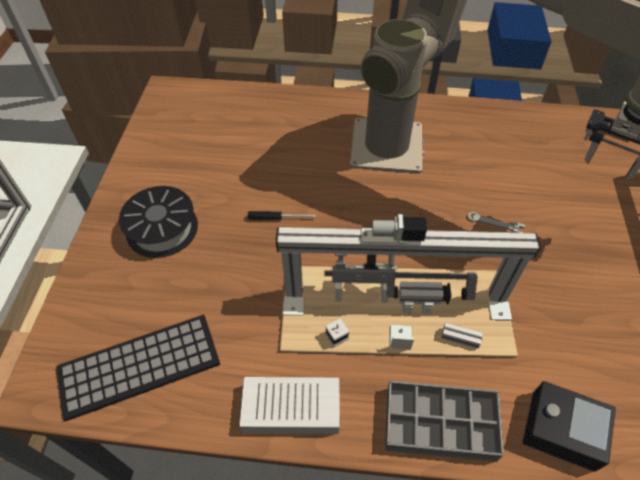

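View pics/sc.png

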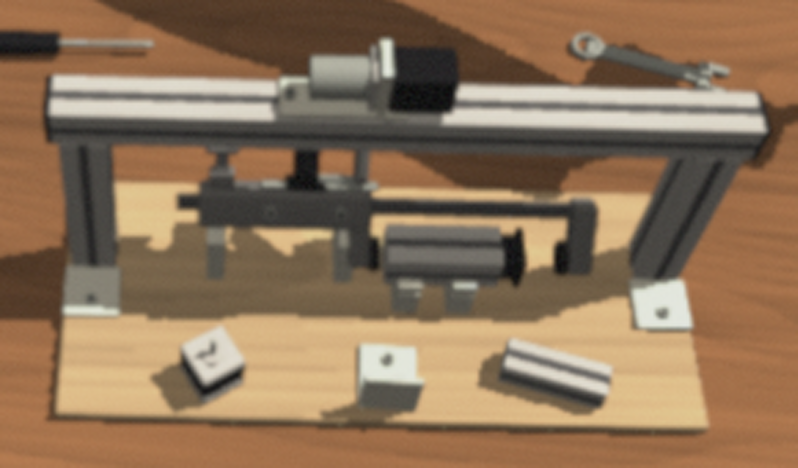

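View pics/tc.png

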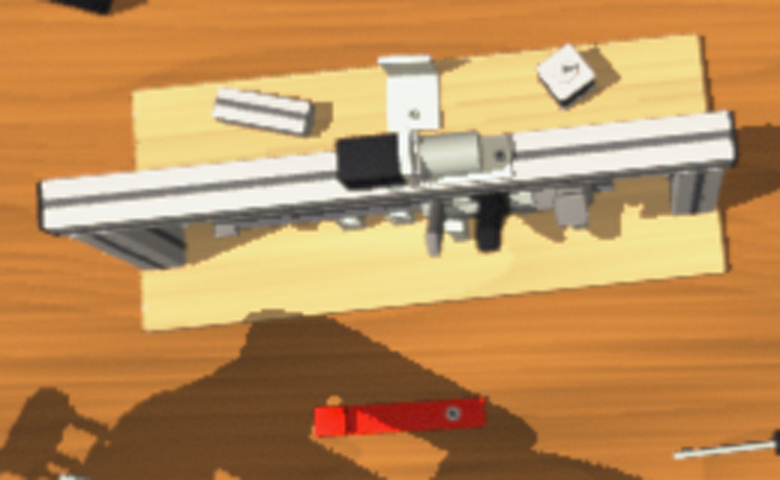

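Run:
```python
from h import *
a=load('scene0')['frame'][240:315,320:420,::-1];cv2.imwrite('pics/sc2.png',cv2.resize(a,None,fx=8,fy=8,interpolation=cv2.INTER_CUBIC))
a=load('top0')['frame'][205:265,245:345,::-1];cv2.imwrite('pics/tc2.png',cv2.resize(a,None,fx=8,fy=8,interpolation=cv2.INTER_CUBIC))
d=load('top0');s=load('scene0');print(d['camera_matrix'],s['camera_matrix'])
# board corners
for c in [(133,92),(702,36),(727,272),(145,330)]:
    uv=np.array(c)/3+[125,165]; o,v=ray(d,uv); print('top',uv,o+v*(0.015-o[2])/v[2])
for c in [(55,415),(706,430)]:
    uv=np.array(c)/2.75+[260,200]; o,v=ray(s,uv); print('scene',uv,o+v*(0.015-o[2])/v[2])
for c in [(42,182),(46,228),(735,112),(735,160)]:
    uv=np.array(c)/3+[125,165]; o,v=ray(d,uv); print('beamtop',uv,o+v*(0.252-o[2])/v[2])
```

```text
[[501.96292225   0.         329.71930216]
 [  0.         501.96292225 240.41508195]
 [  0.           0.           1.        ]] [[531.84668629   0.         325.91740781]
 [  0.         531.84668629 245.16186529]
 [  0.           0.           1.        ]]
top [169.33333333 195.66666667] [0.68252837 0.33127924 0.015     ]
top [359. 177.] [ 0.72380351 -0.22805259  0.015     ]
top [367.33333333 255.66666667] [ 0.48860363 -0.24394252  0.015     ]
top [173.33333333 275.        ] [0.44774881 0.31225053 0.015     ]
scene [280.         350.90909091] [ 0.73417567 -0.2229082   0.015     ]
scene [516.72727273 356.36363636] [0.69135168 0.33079454 0.015     ]
beamtop [139.         225.66666667] [0.54207265 0.32112603 0.252     ]
beamtop [140.33333333 241.        ] [0.50415239 0.31629971 0.252     ]
beamtop [370.         202.33333333] [ 0.58481875 -0.24087287  0.252     ]
beamtop [370.         218.33333333] [ 0.54488734 -0.23936519  0.252     ]
```

View pics/sc2.png

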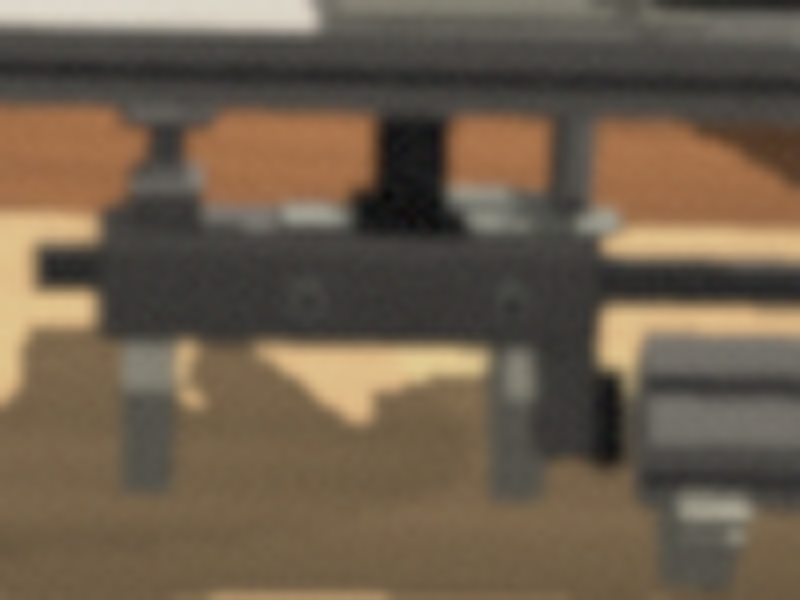

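View pics/tc2.png

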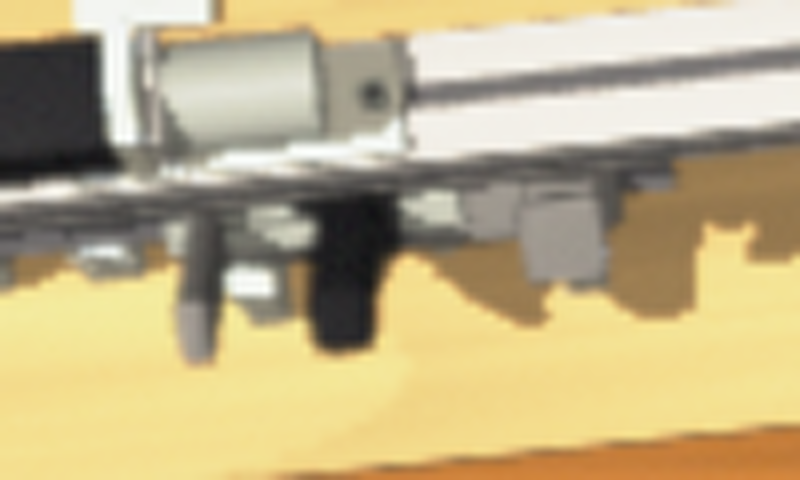

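```bash
cat > model.py <<'E'
from h import *
from scipy.optimize import least_squares
t=load('top0');s=load('scene0')
psi=np.deg2rad(4.25);Rs=np.array([[np.cos(psi),-np.sin(psi),0],[np.sin(psi),np.cos(psi),0],[0,0,1]])
a=np.deg2rad(35)
Rq=Rs@np.array([[np.cos(a),0,-np.sin(a)],[0,1,0],[np.sin(a),0,np.cos(a)]])  # cols: local x,y,z ; z=( -sin,0,cos)
E
python3 - <<'E'
from model import *
print(Rq[:,2],Rq[:,0])
tp=lambda x,y:((x+.5)/8-.5+245,(y+.5)/8-.5+205)
sp=lambda x,y:((x+.5)/8-.5+320,(y+.5)/8-.5+240)
# obs: cam, local offset from squeeze, pixel, mask(u,v)
obs=[(t,(-12,-32,40),tp(311,346),(1,1)),(t,(-12,-10,40),tp(376,346),(1,1)) ,
 ]
# order: in top right=-y ; so handle right edge x=376 is y=-32
obs=[(t,(-12,-21,40),tp(343,350),(1,1)),
 (t,(-12,26,38),tp(197,361),(1,1)),
 (t,(0,26,38),tp(197,330),(0.5,0.5)),
 (t,(0,-93,-7),tp(563,237),(1,1)),
 (t,(-15,-93,-7),tp(564,281),(1,1)),
 (s,(0,-21,0),sp(411,150),(1,0)),
 (s,(0,26,0),sp(574,150),(1,0)),
 (s,(15,-93,-9),sp(167,115),(1,0.5))]
def f(p):
    r=[]
    for d,o,uv,m in obs:
        P=p+Rq@(np.array(o)/1000); r+=list((proj(d,P)[0]-uv)*m)
    return np.array(r)
q=least_squares(f,[.5,.04,.2]);print(q.x,np.round(q.fun.reshape(-1,2),1).tolist())
J=q.jac;print(np.sqrt(np.diag(np.linalg.inv(J.T@J))))
for w in (0,):
    q2=least_squares(lambda p:f(p)[:-1],[.5,.04,.2]);print('no scene row',q2.x)
E
```

```text
[-0.57199921 -0.04250688  0.81915204] [0.81689953 0.06070612 0.57357644]
[ 0.51874012 -0.00906605  0.15633328] [[0.5, 0.2], [0.4, 0.4], [-0.1, 0.0], [0.3, -0.2], [0.8, -0.5], [0.8, -0.0], [0.6, -0.0], [0.4, 0.1]]
[0.00150761 0.00104292 0.00635462]
no scene row [ 0.52026549 -0.00837426  0.14786574]
```

```bash
cat >> model.py <<'E'
from scipy.spatial.transform import Rotation as Ro
S=np.array([.5187,-.0091,.1563])
Rt=np.stack([Rq[:,1],-Rq[:,2],np.cross(Rq[:,1],-Rq[:,2])],1)
def rel(target,R=Rt):
    st=get_state();Rc=Ro.from_euler('xyz',st['eef_rot']).as_matrix()
    dl=Rc.T@(target-st['tcp_pos']);rv=Ro.from_matrix(Rc.T@R).as_rotvec(degrees=True)
    print('t',round(st['time_s'],2),'pos',st['tcp_pos'].round(4),'w',round(st['width'],4),'F',st['wrist_force'].round(1),'q',st['joints'].round(2))
    print('tool shift mm',(dl*1000).round(1),'|',round(np.linalg.norm(dl)*1000,1),'turn',rv.round(2)); return dl,rv
E
python3 - <<'E'
from model import *
rel(S+.10*Rq[:,2])
O=S-.059*Rq[:,2]
print(proj(s,[O-.03*0+Rq[:,1]*-.1]),'bar tail row ~273')
print(Ro.from_matrix(Rt).as_euler('xyz'))
E
```

```text
t 0.8 pos [0.2517 0.5447 0.2187] w 0.093 F [-0.  -0.1  0.1] q [ 1.05  0.13  1.49 -0.    1.52 -0.09]
tool shift mm [-418.6  -19.6 -424.6] | 596.5 turn [-34.24 -28.13  -8.87]
[[337.21195956 271.61228834]] bar tail row ~273
[-2.18166156  0.          1.64497282]
```

play_rows:
  travel:
    - [0, -0.02, 0]
    - [0, -0.02, 0]
    - [0, -0.02, 0]
    - [0, -0.01, -0.01]
    - [0, 0, -0.02]
    - [0, 0, -0.02]
    - [0, 0, -0.02]
    - [0, 0, -0.02]
    - [0, 0, -0.02]
    - [0, 0, -0.02]
  turn:
    - [-3.4, -2.8, -0.9]
    - [-3.4, -2.8, -0.9]
    - [-3.4, -2.8, -0.9]
    - [-3.4, -2.8, -0.9]
    - [-3.4, -2.8, -0.9]
    - [-3.4, -2.8, -0.9]
    - [-3.4, -2.8, -0.9]
    - [-3.4, -2.8, -0.9]
    - [-3.4, -2.8, -0.9]
    - [-3.4, -2.8, -0.9]
  hand: [-1, -1, -1, -1, -1, -1, -1, -1, -1, -1]
  force: 26

```text
time_s: 1.63
tcp_pos: [0.3669, 0.531, 0.3429]
eef_rot: [-2.201, 0.005, 1.665]
wrist_force: [0.7, -0.1, 0.8]
width: 0.093
```

Run:
```python
from model import *
rel(S+.10*Rq[:,2])
```

```text
t 1.63 pos [0.3669 0.531  0.3429] w 0.093 F [ 0.7 -0.1  0.8] q [ 1.2  -0.07  1.6  -0.57  1.34 -0.41]
tool shift mm [-550.3  112.    28.3] | 562.3 turn [1.11 1.08 0.45]
```

play_rows:
  travel:
    - [-0.02, 0, 0]
    - [-0.04, 0, 0]
    - [-0.04, 0, 0]
    - [-0.04, 0, 0]
    - [-0.04, 0, 0]
    - [-0.04, 0, 0]
    - [-0.04, 0, 0]
    - [-0.04, 0, 0]
    - [-0.04, 0, 0]
    - [-0.04, 0, 0]
    - [-0.04, 0, 0]
    - [-0.04, 0, 0]
    - [-0.04, 0, 0]
    - [-0.03, 0.01, 0.01]
    - [-0.02, 0.02, 0.01]
    - [0, 0, 0]
  turn:
    - [1.1, 1.1, 0.4]
    - [0, 0, 0]
    - [0, 0, 0]
    - [0, 0, 0]
    - [0, 0, 0]
    - [0, 0, 0]
    - [0, 0, 0]
    - [0, 0, 0]
    - [0, 0, 0]
    - [0, 0, 0]
    - [0, 0, 0]
    - [0, 0, 0]
    - [0, 0, 0]
    - [0, 0, 0]
    - [0, 0, 0]
    - [0, 0, 0]
  hand: [-1, -1, -1, -1, -1, -1, -1, -1, -1, -1, -1, -1, -1, -1, -1, -1]

```text
time_s: 2.97
tcp_pos: [0.4658, 0.0018, 0.3179]
eef_rot: [-2.124, 0.032, 1.642]
wrist_force: [0.1, -0.6, -1.3]
width: 0.0931
```

Run:
```python
from model import *
rel(S+.10*Rq[:,2])
```

```text
t 2.97 pos [0.4658 0.0018 0.3179] w 0.0931 F [ 0.1 -0.6 -1.3] q [-0.2  -0.89  2.19  0.12  1.3  -1.85]
tool shift mm [-12.3  65.3  46.6] | 81.2 turn [-3.33  0.88 -1.62]
```

play_rows:
  travel:
    - [-0.003, 0.016, 0.012]
    - [-0.003, 0.016, 0.012]
    - [-0.003, 0.016, 0.012]
    - [-0.003, 0.016, 0.012]
    - [0, 0, 0]
  turn:
    - [-0.8, 0.2, -0.4]
    - [-0.8, 0.2, -0.4]
    - [-0.8, 0.2, -0.4]
    - [-0.8, 0.2, -0.4]
    - [0, 0, 0]
  hand: [-1, -1, -1, -1, -1]

```text
time_s: 3.38
tcp_pos: [0.4827, -0.0153, 0.2388]
eef_rot: [-2.163, -0.004, 1.641]
wrist_force: [-0.6, 0.3, -0.6]
width: 0.0928
```

Run:
```python
from model import *
rel(S+.10*Rq[:,2])
```

```text
t 3.38 pos [ 0.4827 -0.0153  0.2388] w 0.0928 F [-0.6  0.3 -0.6] q [-0.3  -0.89  2.35  0.23  1.14 -1.98]
tool shift mm [  3.4 -11.2  17.8] | 21.3 turn [-1.06 -0.31  0.07]
```

play_rows:
  travel:
    - [0.003, 0.01, 0.006]
    - [0, 0.01, 0.006]
    - [0, 0.01, 0.006]
    - [0, 0, 0]
  turn:
    - [-1, -0.3, 0]
    - [0, 0, 0]
    - [0, 0, 0]
    - [0, 0, 0]
  hand: [-1, -1, -1, -1]

```text
time_s: 3.72
tcp_pos: [0.4891, -0.0104, 0.2056]
eef_rot: [-2.179, -0.001, 1.647]
wrist_force: [-0.6, 0.1, -1.0]
width: 0.0932
```

Run:
```python
from model import *
rel(S-.019*Rq[:,2])
snap('top','top1.png');snap('scene','scene1.png')
a=load('top1')['frame'][180:280,230:350,::-1];cv2.imwrite('pics/t1.png',cv2.resize(a,None,fx=6,fy=6,interpolation=cv2.INTER_CUBIC))
```

```text
t 3.72 pos [ 0.4891 -0.0104  0.2056] w 0.0932 F [-0.6  0.1 -1. ] q [-0.29 -0.88  2.41  0.24  1.05 -1.99]
tool shift mm [-1.  76.4  3.8] | 76.5 turn [-0.18  0.07  0.14]
```

View pics/t1.png

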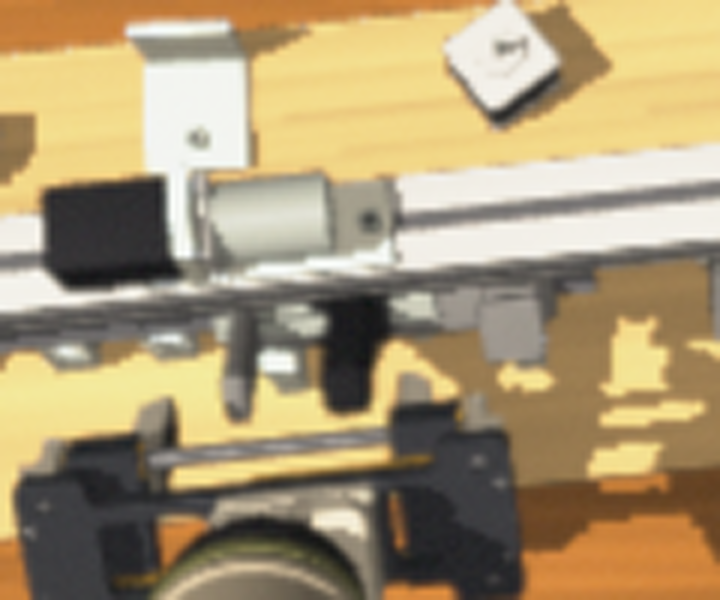

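View pics/scene1.png

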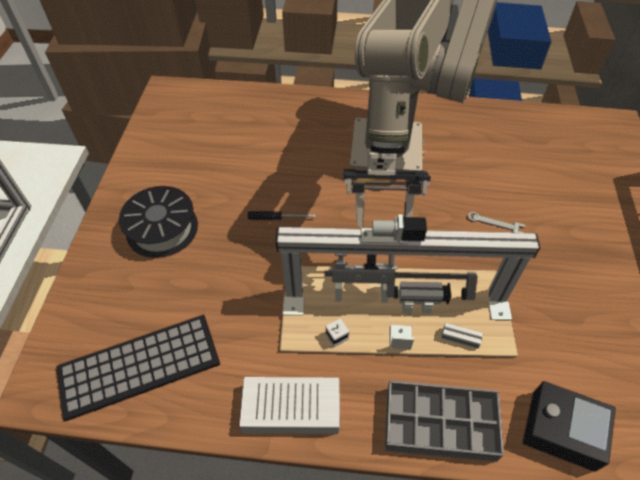

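Run:
```python
from model import *
st=get_state();R=Ro.from_euler('xyz',st['eef_rot']).as_matrix();p=st['tcp_pos']
t1=load('top1');c=lambda P:((proj(t1,P)[0]-[230,180]+.5)*6-.5).round(0)
for k in (-.0465,0,.0465,.064,-.064): print(k,c(p+R@[k,0,0]),c(p+R@[k,-.02,0]))
print('sq handle end',c(S+Rq@[-.012,-.021,.04]),'trig',c(S+Rq@[-.012,.026,.038]),'mid',c(S+Rq@[0,0,.04]))
a=load('top1')['frame'][225:270,240:320,::-1];cv2.imwrite('pics/t1b.png',cv2.resize(a,None,fx=10,fy=10,interpolation=cv2.INTER_CUBIC))
a=load('scene1')['frame'][190:300,325:445,::-1];cv2.imwrite('pics/s1b.png',cv2.resize(a,None,fx=6,fy=6,interpolation=cv2.INTER_CUBIC))
```

```text
-0.0465 [403. 388.] [402. 408.]
0 [292. 399.] [289. 420.]
0.0465 [180. 411.] [176. 432.]
0.064 [138. 415.] [134. 436.]
-0.064 [445. 384.] [444. 404.]
sq handle end [350. 414.] trig [240. 423.] mid [297. 393.]
```

View pics/t1b.png

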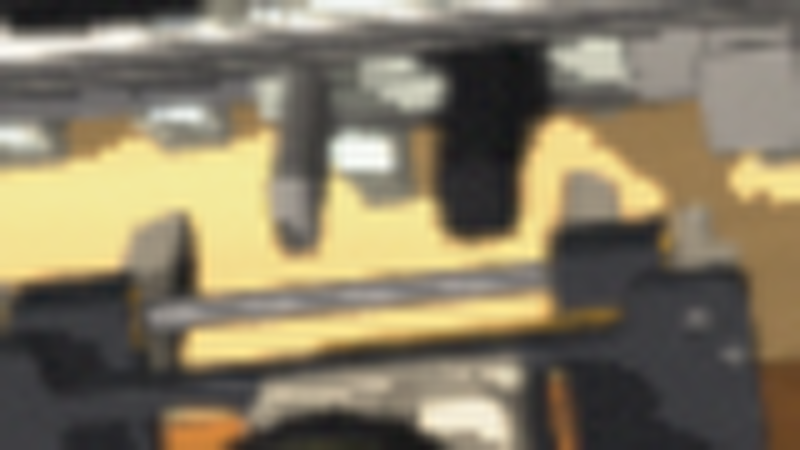

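View pics/s1b.png

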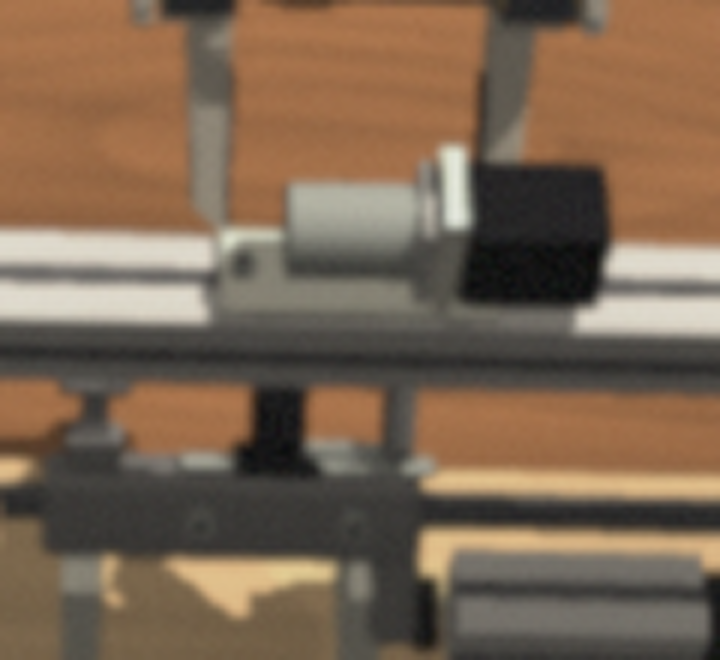

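play_rows:
  travel:
    - [-0.003, 0.005, 0.002]
    - [0, 0.01, 0.002]
    - [0, 0.012, 0]
    - [0, 0.012, 0]
    - [0, 0.012, 0]
    - [0, 0.012, 0]
    - [0, 0.01, 0]
    - [0, 0, 0]
  turn:
    - [0, 0, 0]
    - [0, 0, 0]
    - [0, 0, 0]
    - [0, 0, 0]
    - [0, 0, 0]
    - [0, 0, 0]
    - [0, 0, 0]
    - [0, 0, 0]
  hand: [-1, -1, -1, -1, -1, -1, -1, -1]

```text
time_s: 4.48
tcp_pos: [0.5364, -0.0131, 0.1555]
eef_rot: [-2.198, 0.006, 1.648]
wrist_force: [-0.5, -0.2, -0.1]
width: 0.093
```

Run:
```python
from model import *
rel(S-.019*Rq[:,2])
snap('top','top2.png');snap('scene','scene2.png')
a=load('top2')['frame'][225:270,240:320,::-1];cv2.imwrite('pics/t2b.png',cv2.resize(a,None,fx=10,fy=10,interpolation=cv2.INTER_CUBIC))
a=load('scene2')['frame'][220:300,325:445,::-1];cv2.imwrite('pics/s2b.png',cv2.resize(a,None,fx=6.5,fy=6.5,interpolation=cv2.INTER_CUBIC))
```

```text
t 4.48 pos [ 0.5364 -0.0131  0.1555] w 0.093 F [-0.5 -0.2 -0.1] q [-0.25 -0.65  2.38  0.25  0.82 -2.02]
tool shift mm [ 5.5  8.2 13.8] | 17.0 turn [ 0.91  0.33 -0.21]
```

View pics/t2b.png

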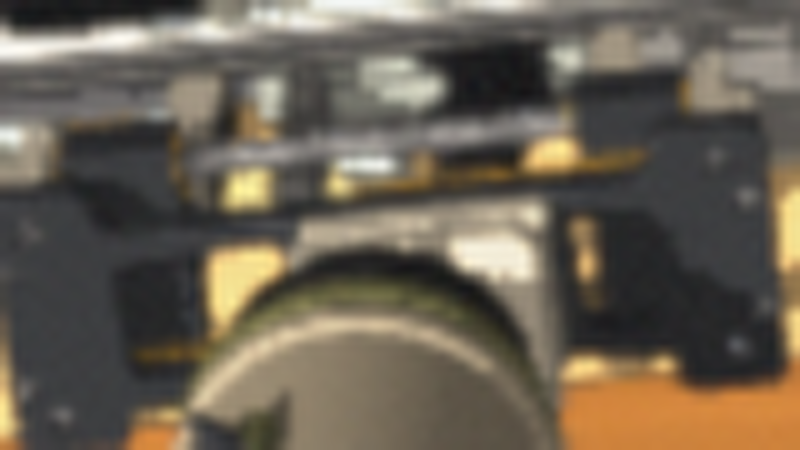

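View pics/s2b.png

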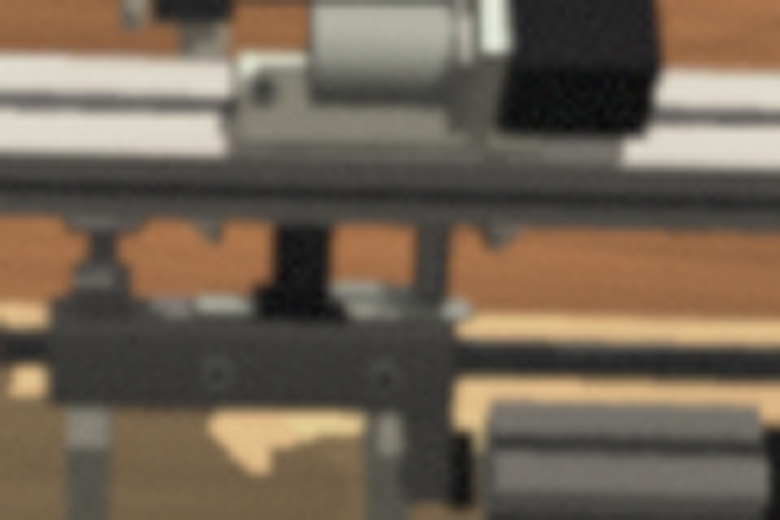

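play_rows:
  travel:
    - [0.002, 0, 0.006]
    - [0.0015, 0.002, 0.006]
    - [0, 0.004, 0.003]
    - [0, 0.002, 0]
    - [0, 0, 0]
  turn:
    - [0.9, 0.3, -0.2]
    - [0, 0, 0]
    - [0, 0, 0]
    - [0, 0, 0]
    - [0, 0, 0]
  hand: [-1, -1, -1, -1, -1]

```text
time_s: 5.0
tcp_pos: [0.5286, -0.0108, 0.1445]
eef_rot: [-2.187, 0.002, 1.645]
wrist_force: [0.6, 0.1, 0.8]
width: 0.0933
```

Run:
```python
from model import *
rel(S-.019*Rq[:,2])
snap('scene','scene3.png')
a=load('scene3')['frame'][220:300,325:445,::-1];cv2.imwrite('pics/s3b.png',cv2.resize(a,None,fx=6.5,fy=6.5,interpolation=cv2.INTER_CUBIC))
```

```text
t 5.0 pos [ 0.5286 -0.0108  0.1445] w 0.0933 F [0.6 0.1 0.8] q [-0.25 -0.66  2.41  0.25  0.82 -2.01]
tool shift mm [2.5 3.7 1.2] | 4.7 turn [ 0.29  0.05 -0.1 ]
```

View pics/s3b.png

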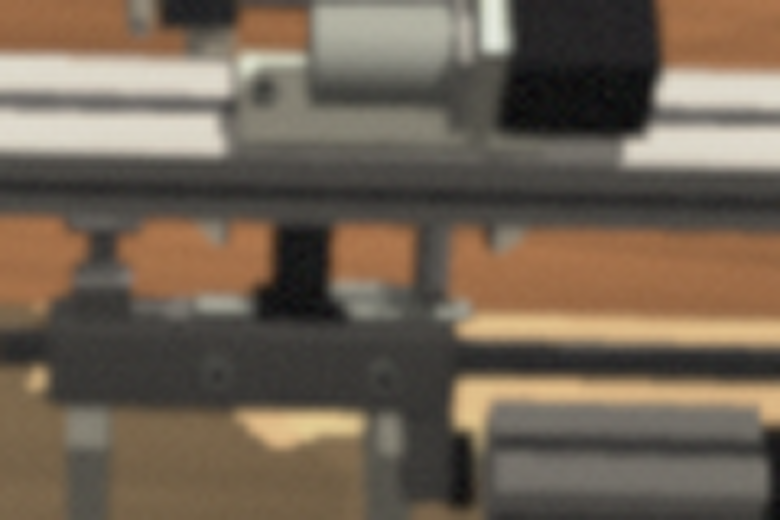

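play_rows:
  travel:
    - [0.0015, 0.003, 0.001]
    - [0, 0, 0]
    - [0, 0, 0]
    - [0, 0, 0]
    - [0, 0, 0]
    - [0, 0, 0]
  turn:
    - [0.2, 0, 0]
    - [0, 0, 0]
    - [0, 0, 0]
    - [0, 0, 0]
    - [0, 0, 0]
    - [0, 0, 0]
  hand: [-0.4, -0.4, -0.4, -0.4, -0.2, -0.2]
  force: 20

```text
time_s: 5.55
tcp_pos: [0.5297, -0.0092, 0.1417]
eef_rot: [-2.183, 0.002, 1.645]
wrist_force: [-0.9, -1.8, 0.2]
width: 0.0587
```

play_rows:
  travel:
    - [0, 0, 0]
    - [0, 0, 0]
    - [0, 0, 0]
    - [0, 0, 0]
    - [0, 0, 0]
  turn:
    - [0, 0, 0]
    - [0, 0, 0]
    - [0, 0, 0]
    - [0, 0, 0]
    - [0, 0, 0]
  hand: [0.2, 0.2, 0.2, 0.2, 0.2]

```text
time_s: 5.97
tcp_pos: [0.5296, -0.0092, 0.1417]
eef_rot: [-2.183, 0.002, 1.645]
wrist_force: [0.7, -1.7, 0.0]
width: 0.0414
```

Run:
```python
from model import *
rel(S-.019*Rq[:,2])
snap('scene','scene4.png')
a=load('scene4')['frame'][225:320,325:500,::-1];cv2.imwrite('pics/s4b.png',cv2.resize(a,None,fx=4.5,fy=4.5,interpolation=cv2.INTER_CUBIC))
```

```text
t 5.97 pos [ 0.5296 -0.0092  0.1417] w 0.0414 F [ 0.7 -1.7  0. ] q [-0.24 -0.65  2.4   0.25  0.81 -2.  ]
tool shift mm [0.9 0.8 0.5] | 1.3 turn [ 0.08  0.05 -0.1 ]
```

View pics/s4b.png

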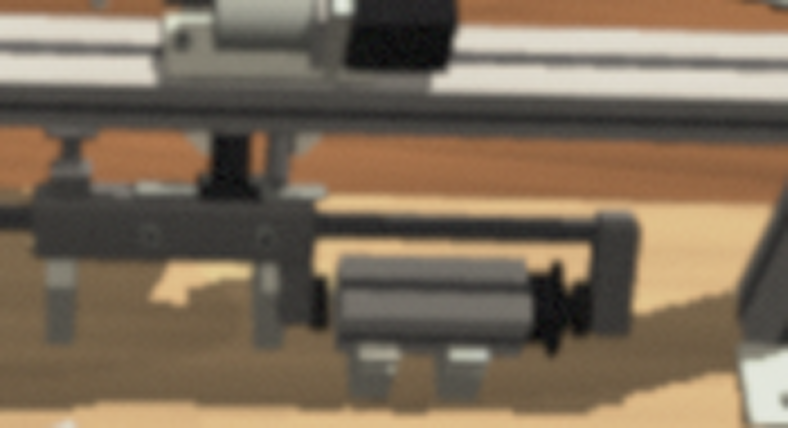

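play_rows:
  travel:
    - [0, 0, 0]
    - [0, 0, 0]
    - [0, 0, 0]
    - [0, 0, 0]
    - [0, 0, 0]
    - [0, 0, 0]
    - [0, 0, 0]
    - [0, 0, 0]
    - [0, 0, 0]
    - [0, 0, 0]
    - [0, 0, 0]
    - [0, 0, 0]
  turn:
    - [0, 0, 0]
    - [0, 0, 0]
    - [0, 0, 0]
    - [0, 0, 0]
    - [0, 0, 0]
    - [0, 0, 0]
    - [0, 0, 0]
    - [0, 0, 0]
    - [0, 0, 0]
    - [0, 0, 0]
    - [0, 0, 0]
    - [0, 0, 0]
  hand: [-0.5, -0.5, -0.5, -0.5, -0.5, 0.2, 0.2, 0.2, 0.2, 0.2, 0.2, 0.2]
  force: 22

```text
time_s: 7.02
tcp_pos: [0.5297, -0.0092, 0.1419]
eef_rot: [-2.183, 0.002, 1.645]
wrist_force: [-0.6, 0.1, 0.5]
width: 0.0416
```

Run:
```python
from model import *
rel(S-.019*Rq[:,2])
snap('scene','scene5.png')
a=load('scene5')['frame'][225:320,325:500,::-1];cv2.imwrite('pics/s5b.png',cv2.resize(a,None,fx=4.5,fy=4.5,interpolation=cv2.INTER_CUBIC))
```

```text
t 7.02 pos [ 0.5297 -0.0092  0.1419] w 0.0416 F [-0.6  0.1  0.5] q [-0.24 -0.65  2.4   0.25  0.81 -2.  ]
tool shift mm [0.9 0.9 0.7] | 1.5 turn [ 0.09  0.05 -0.1 ]
```

View pics/s5b.png

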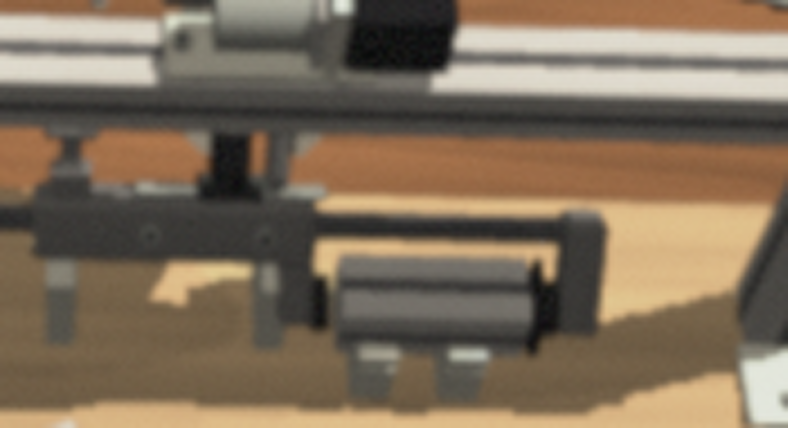

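play_rows:
  travel:
    - [0, 0, 0]
    - [0, 0, 0]
    - [0, 0, 0]
    - [0, 0, 0]
    - [0, 0, 0]
    - [0, 0, 0]
    - [0, 0, 0]
    - [0, 0, 0]
    - [0, 0, 0]
    - [0, 0, 0]
    - [0, 0, 0]
    - [0, 0, 0]
    - [0, 0, 0]
  turn:
    - [0, 0, 0]
    - [0, 0, 0]
    - [0, 0, 0]
    - [0, 0, 0]
    - [0, 0, 0]
    - [0, 0, 0]
    - [0, 0, 0]
    - [0, 0, 0]
    - [0, 0, 0]
    - [0, 0, 0]
    - [0, 0, 0]
    - [0, 0, 0]
    - [0, 0, 0]
  hand: [-0.5, -0.5, -0.5, -0.5, -0.5, 0.2, 0.2, 0.2, 0.2, 0.2, 0.2, 0.2, 0.2]
  force: 23

```text
time_s: 8.15
tcp_pos: [0.5297, -0.009, 0.1419]
eef_rot: [-2.183, 0.002, 1.645]
wrist_force: [0.2, -0.7, 1.0]
width: 0.0547
```

Run:
```python
from model import *
rel(S-.019*Rq[:,2])
snap('scene','scene6.png')
a=load('scene6')['frame'][225:320,325:500,::-1];cv2.imwrite('pics/s6b.png',cv2.resize(a,None,fx=4.5,fy=4.5,interpolation=cv2.INTER_CUBIC))
```

```text
t 8.15 pos [ 0.5297 -0.009   0.1419] w 0.0547 F [ 0.2 -0.7  1. ] q [-0.24 -0.65  2.4   0.25  0.81 -2.  ]
tool shift mm [0.8 0.9 0.8] | 1.4 turn [ 0.1   0.05 -0.09]
```

View pics/s6b.png

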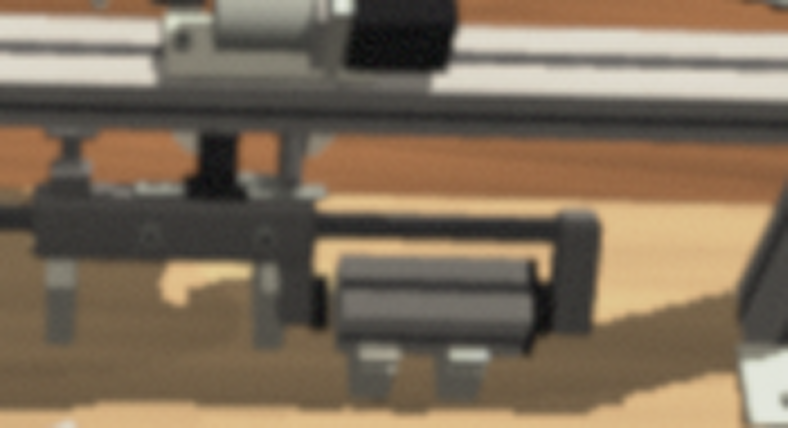

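play_rows:
  travel:
    - [0, 0, 0]
    - [0, 0, 0]
    - [0, 0, 0]
    - [0, 0, 0]
    - [0, 0, 0]
    - [0, 0, 0]
  turn:
    - [0, 0, 0]
    - [0, 0, 0]
    - [0, 0, 0]
    - [0, 0, 0]
    - [0, 0, 0]
    - [0, 0, 0]
  hand: [0.2, 0.2, 0.2, 0.2, 0.2, 0.2]
  force: 28

```text
time_s: 8.7
tcp_pos: [0.5297, -0.009, 0.1419]
eef_rot: [-2.183, 0.002, 1.645]
wrist_force: [-1.0, -0.9, 0.2]
width: 0.0545
```

Run:
```python
from model import *
rel(S-.019*Rq[:,2])
snap('scene','scene7.png')
a=load('scene7')['frame'][270:310,395:475,::-1];b=load('scene0')['frame'][270:310,395:475,::-1]
cv2.imwrite('pics/s7b.png',cv2.resize(np.hstack([b,a]),None,fx=5,fy=5,interpolation=cv2.INTER_CUBIC))
```

```text
t 8.7 pos [ 0.5297 -0.009   0.1419] w 0.0545 F [-1.  -0.9  0.2] q [-0.24 -0.65  2.4   0.25  0.81 -2.  ]
tool shift mm [0.7 0.9 0.8] | 1.4 turn [ 0.09  0.05 -0.09]
```

View pics/s7b.png

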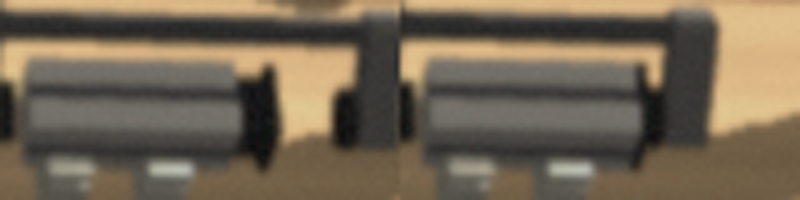

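play_rows:
  travel:
    - [0, 0, 0]
    - [0, 0, 0]
    - [0, 0, 0]
    - [0, -0.01, 0]
    - [0, -0.012, 0]
    - [0, -0.012, 0]
    - [0, -0.012, 0]
    - [0, -0.012, 0]
    - [0, -0.012, 0]
    - [0, -0.004, 0]
    - [0, 0, 0]
  turn:
    - [0, 0, 0]
    - [0, 0, 0]
    - [0, 0, 0]
    - [0, 0, 0]
    - [0, 0, 0]
    - [0, 0, 0]
    - [0, 0, 0]
    - [0, 0, 0]
    - [0, 0, 0]
    - [0, 0, 0]
    - [0, 0, 0]
  hand: [-1, -1, -1, -1, -1, -1, -1, -1, -1, -1, -1]

```text
time_s: 9.67
tcp_pos: [0.486, -0.0117, 0.2019]
eef_rot: [-2.176, -0.0, 1.646]
wrist_force: [0.6, -0.6, 0.0]
width: 0.0931
```

Run:
```python
from model import *
rel(S+Rq@[0,-.093,.055])
```

```text
t 9.67 pos [ 0.486  -0.0117  0.2019] w 0.0931 F [ 0.6 -0.6  0. ] q [-0.29 -0.89  2.42  0.24  1.05 -1.99]
tool shift mm [-92.9   1.1  -0.7] | 92.9 turn [-0.3   0.02  0.04]
```

play_rows:
  travel:
    - [-0.015, 0, 0]
    - [-0.015, 0, 0]
    - [-0.015, 0, 0]
    - [-0.015, 0, 0]
    - [-0.015, 0, 0]
    - [-0.014, 0, 0]
    - [0, 0, 0]
    - [0, 0, 0]
    - [0, 0, 0]
  turn:
    - [0, 0, 0]
    - [0, 0, 0]
    - [0, 0, 0]
    - [0, 0, 0]
    - [0, 0, 0]
    - [0, 0, 0]
    - [0, 0, 0]
    - [0, 0, 0]
    - [0, 0, 0]
  hand: [-1, -1, -1, -1, 1, 1, 1, 1, 1]
  force: 30

```text
time_s: 10.42
tcp_pos: [0.4944, -0.1033, 0.1986]
eef_rot: [-2.178, -0.001, 1.646]
wrist_force: [0.2, 0.5, -1.0]
width: 0.0642
```

Run:
```python
from model import *
rel(S+Rq@[0,-.093,.0])
snap('top','top8.png')
a=load('top8')['frame'][220:270,250:340,::-1];cv2.imwrite('pics/t8b.png',cv2.resize(a,None,fx=8.5,fy=8.5,interpolation=cv2.INTER_CUBIC))
```

```text
t 10.42 pos [ 0.4944 -0.1033  0.1986] w 0.0642 F [ 0.2  0.5 -1. ] q [-0.57 -0.75  2.35  0.4   1.07 -2.33]
tool shift mm [-1.  52.5 -1.5] | 52.5 turn [-0.23  0.01  0.08]
```

View pics/t8b.png

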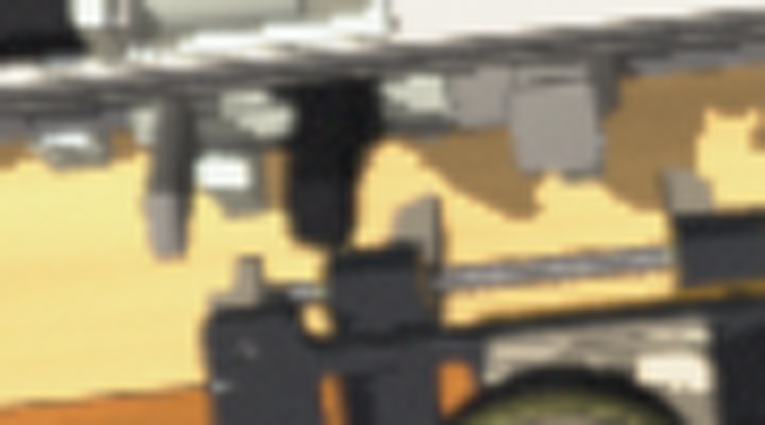

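play_rows:
  travel:
    - [0, 0, 0]
    - [0, 0, 0]
    - [0, 0, 0]
    - [0, 0, 0]
    - [0, 0.012, 0]
    - [0, 0.012, 0]
    - [0, 0.012, 0]
    - [0, 0.006, 0]
    - [0, 0, 0]
  turn:
    - [0, 0, 0]
    - [0, 0, 0]
    - [0, 0, 0]
    - [0, 0, 0]
    - [0, 0, 0]
    - [0, 0, 0]
    - [0, 0, 0]
    - [0, 0, 0]
    - [0, 0, 0]
  hand: [1, 1, 1, 1, 1, 1, 1, 1, 1]

```text
time_s: 11.22
tcp_pos: [0.5204, -0.0975, 0.1651]
eef_rot: [-2.182, 0.002, 1.652]
wrist_force: [-0.2, 0.2, -0.6]
width: 0.0017
```

Run:
```python
from model import *
rel(S+Rq@[0,-.093,-.007])
snap('top','top9.png')
a=load('top9')['frame'][220:270,250:340,::-1];cv2.imwrite('pics/t9b.png',cv2.resize(a,None,fx=8.5,fy=8.5,interpolation=cv2.INTER_CUBIC))
snap('scene','scene9.png')
a=load('scene9')['frame'][225:320,325:500,::-1];cv2.imwrite('pics/s9b.png',cv2.resize(a,None,fx=4.5,fy=4.5,interpolation=cv2.INTER_CUBIC))
```

```text
t 11.22 pos [ 0.5204 -0.0975  0.1651] w 0.0017 F [-0.2  0.2 -0.6] q [-0.52 -0.63  2.35  0.41  0.94 -2.33]
tool shift mm [-4.7 17.   1.2] | 17.7 turn [0.02 0.37 0.15]
```

View pics/t9b.png

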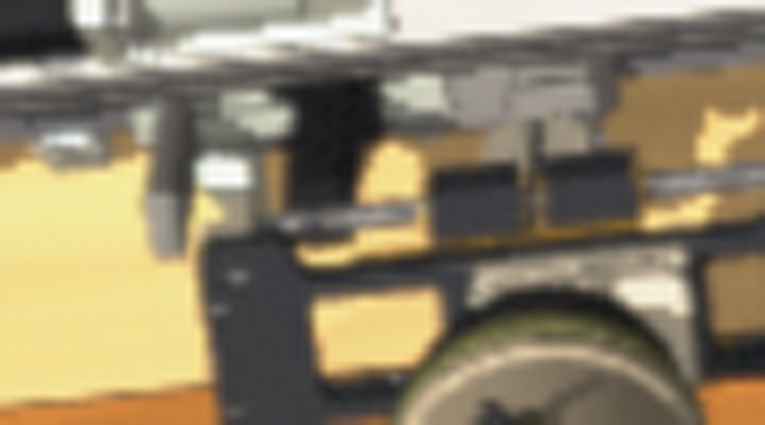

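View pics/s9b.png

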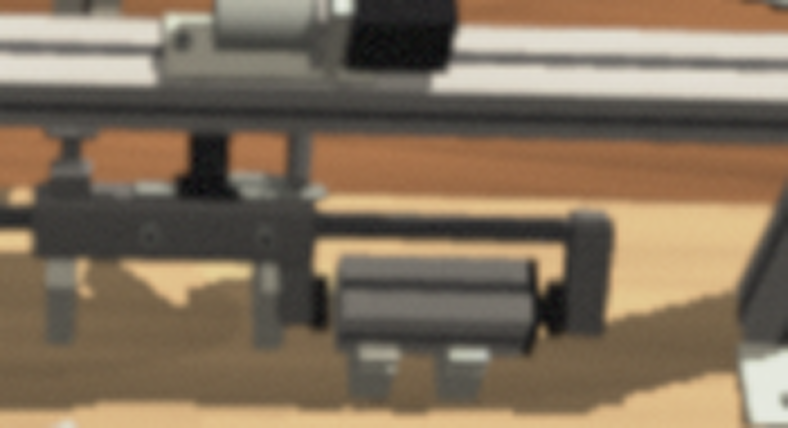

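play_rows:
  travel:
    - [-0.004, 0.003, 0.001]
    - [-0.001, 0.005, 0]
    - [0, 0.005, 0]
    - [0, 0, 0]
  turn:
    - [0, 0.3, 0]
    - [0, 0, 0]
    - [0, 0, 0]
    - [0, 0, 0]
  hand: [1, 1, 1, 1]

```text
time_s: 11.65
tcp_pos: [0.5286, -0.1037, 0.1568]
eef_rot: [-2.186, 0.001, 1.646]
wrist_force: [-0.4, 0.4, -0.1]
width: 0.0003
```

Run:
```python
from model import *
rel(S+Rq@[0,-.093,-.007])
```

```text
t 11.65 pos [ 0.5286 -0.1037  0.1568] w 0.0003 F [-0.4  0.4 -0.1] q [-0.52 -0.58  2.34  0.42  0.9  -2.35]
tool shift mm [2.1 5.7 2.7] | 6.6 turn [ 0.26  0.09 -0.01]
```

play_rows:
  travel:
    - [0.002, 0.003, 0.002]
    - [0, 0.003, 0.001]
    - [0, 0.003, 0]
    - [0, 0.001, 0]
  turn:
    - [0.2, 0, 0]
    - [0, 0, 0]
    - [0, 0, 0]
    - [0, 0, 0]
  hand: [1, 1, 1, 1]

```text
time_s: 11.98
tcp_pos: [0.5328, -0.1019, 0.1478]
eef_rot: [-2.184, 0.002, 1.646]
wrist_force: [-5.2, -0.4, 4.7]
width: 0.0005
```

Run:
```python
from model import *
rel(S+Rq@[0,-.093,-.016]);print(Rq.T@get_state()['wrist_force'])
```

```text
t 11.98 pos [ 0.5328 -0.1019  0.1478] w 0.0005 F [-5.2 -0.4  4.7] q [-0.51 -0.56  2.34  0.42  0.88 -2.35]
tool shift mm [0.6 4.9 1. ] | 5.0 turn [ 0.15  0.11 -0.07]
[-1.56409134 -0.02809705  6.80943427]
```

play_rows:
  travel:
    - [0, 0.002, 0]
    - [0, 0.002, 0]
    - [0, 0.001, 0]
    - [0, 0, 0]
    - [0, 0, 0]
  turn:
    - [0, 0, 0]
    - [0, 0, 0]
    - [0, 0, 0]
    - [0, 0, 0]
    - [0, 0, 0]
  hand: [1, 1, 1, 1, 1]

```text
time_s: 12.4
tcp_pos: [0.5343, -0.1019, 0.1459]
eef_rot: [-2.18, 0.005, 1.651]
wrist_force: [-10.2, 2.0, 8.2]
width: 0.0003
```

Run:
```python
from model import *
rel(S+Rq@[0,-.093,-.016]);print(Rq.T@get_state()['wrist_force'])
snap('scene','scene10.png')
a=load('scene10')['frame'][225:320,325:500,::-1];cv2.imwrite('pics/s10b.png',cv2.resize(a,None,fx=4.5,fy=4.5,interpolation=cv2.INTER_CUBIC))
```

```text
t 12.4 pos [ 0.5343 -0.1019  0.1459] w 0.0003 F [-10.2   2.    8.2] q [-0.5  -0.55  2.33  0.42  0.87 -2.35]
tool shift mm [0.8 2.5 1.2] | 2.9 turn [-0.12  0.42 -0.03]
[-3.46238941  2.7674138  12.4641712 ]
```

View pics/s10b.png

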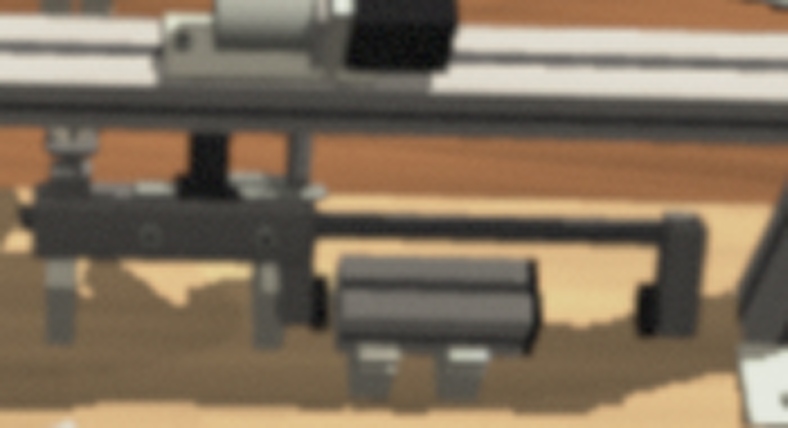

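play_rows:
  travel:
    - [0, 0.001, 0]
    - [0, 0, 0]
    - [0, 0, 0]
    - [0, 0, 0]
    - [0, 0, 0]
    - [0, 0, 0]
    - [0, 0, 0]
    - [0, 0, 0]
    - [0, 0, 0]
    - [0, 0, 0]
    - [0, 0, 0]
    - [0, 0, 0]
  turn:
    - [0, 0, 0]
    - [0, 0, 0]
    - [0, 0, 0]
    - [0, 0, 0]
    - [0, 0, 0]
    - [0, 0, 0]
    - [0, 0, 0]
    - [0, 0, 0]
    - [0, 0, 0]
    - [0, 0, 0]
    - [0, 0, 0]
    - [0, 0, 0]
  hand: [1, 1, 1, 1, 1, 1, 1, 1, 1, 1, 1, 1]

```text
time_s: 13.45
tcp_pos: [0.5336, -0.1019, 0.1467]
eef_rot: [-2.176, 0.007, 1.654]
wrist_force: [-4.3, 0.1, 4.5]
width: 0.0006
```

play_rows:
  travel:
    - [0, -0.006, 0]
    - [0, -0.01, 0]
    - [0, -0.012, 0]
    - [0, -0.012, 0]
    - [0, -0.012, 0]
    - [0, -0.012, 0]
    - [0, -0.01, 0]
    - [0, 0, 0]
  turn:
    - [0, 0, 0]
    - [0, 0, 0]
    - [0, 0, 0]
    - [0, 0, 0]
    - [0, 0, 0]
    - [0, 0, 0]
    - [0, 0, 0]
    - [0, 0, 0]
  hand: [1, 1, 1, 1, 1, 1, 1, 1]

```text
time_s: 14.12
tcp_pos: [0.4882, -0.1039, 0.2095]
eef_rot: [-2.173, 0.005, 1.656]
wrist_force: [0.6, -0.6, -0.3]
width: 0.0008
```

Run:
```python
from model import *
rel(S+Rq@[0,-.093,.055])
snap('scene','scene11.png');snap('top','top11.png')
a=load('scene11')['frame'][225:315,320:490,::-1];b=load('scene0')['frame'][225:315,320:490,::-1]
cv2.imwrite('pics/s11b.png',cv2.resize(np.vstack([b,a]),None,fx=3.3,fy=3.3,interpolation=cv2.INTER_CUBIC))
```

```text
t 14.12 pos [ 0.4882 -0.1039  0.2095] w 0.0008 F [ 0.6 -0.6 -0.3] q [-0.58 -0.77  2.34  0.4   1.11 -2.34]
tool shift mm [-0.7 10.1 -0.3] | 10.1 turn [-0.51  0.68  0.09]
```

View pics/s11b.png

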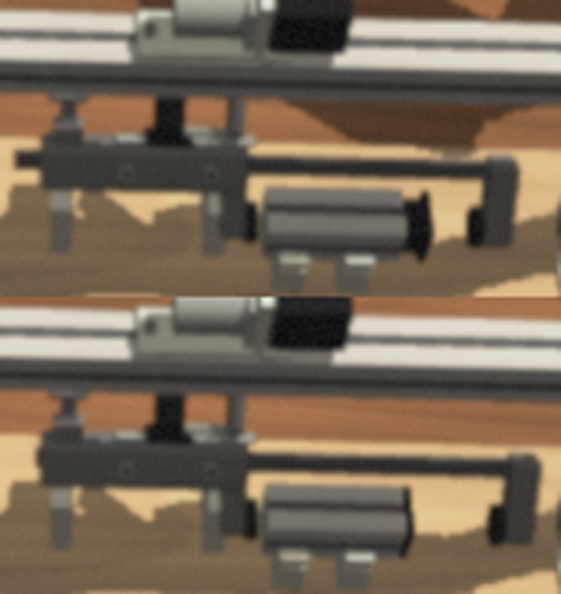

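View pics/top11.png

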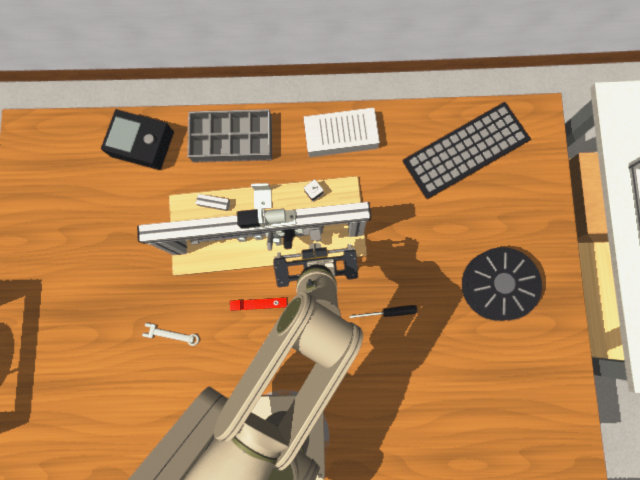

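Run:
```python
from model import *
fr=lambda n:cv2.cvtColor(load(n)['frame'],cv2.COLOR_RGB2GRAY)
def edges(n):
    f=fr(n).astype(float); o=[]
    for r in (282,285,288,):
        l=f[r:r+3,420:510].mean(0); l=cv2.resize(l[None],None,fx=10,fy=1,interpolation=cv2.INTER_CUBIC)[0]
        g=np.diff(l); o.append(420+np.argmax(g[20:])/10+2)
    return o
O=S-.059*Rq[:,2]
# px per mm near jaw
for yy in (.10,.15,.20): 
    P=O+Rq[:,1]*yy; print(yy,proj(s,P)[0],np.linalg.norm(proj(s,P+Rq[:,1]*.01)[0]-proj(s,P)[0])/10)
for n in ('scene0','scene4','scene5','scene6','scene7','scene9','scene10','scene11'): print(n,edges(n))
```

```text
0.1 [421.51608674 273.8285303 ] 0.42115209747615595
0.15 [442.55436039 274.37011589] 0.42048884147550963
0.2 [463.55507489 274.90607701] 0.4195988676952524
scene0 [np.float64(476.4), np.float64(450.4), np.float64(450.4)]
scene4 [np.float64(466.4), np.float64(450.4), np.float64(465.4)]
scene5 [np.float64(459.4), np.float64(445.4), np.float64(458.4)]
scene6 [np.float64(458.4), np.float64(457.4), np.float64(457.4)]
scene7 [np.float64(458.4), np.float64(457.4), np.float64(457.4)]
scene9 [np.float64(460.4), np.float64(444.4), np.float64(460.4)]
scene10 [np.float64(481.4), np.float64(444.4), np.float64(444.4)]
scene11 [np.float64(483.4), np.float64(444.4), np.float64(444.4)]
```

Run:
```python
from model import *
st=get_state();print(st['time_s'],st['wrist_force'],st['width'])
print(finish_job())
```

```text
14.2167 [1.09312013 0.50395916 0.4191175 ] 0.000404944235769719
the job is handed in; nothing more can be done
None
```

The end cap is pressed home, the clamp is released and the arm is clear of everything. I handed the job in at 14.2 s; it gave no verdict, so the results below are from my own checks.

**Squeezing:** It took three squeezes of handle and trigger at 20, 22 and 23 N. The third stopped short at an opening of 54.7 mm, against 41.5 mm for a full squeeze. Raising the grip to 28 N moved it only 0.2 mm more. The scene picture then showed the flange flat against the profile with the pad on it.

**Releasing:** I pressed the release tab with closed fingers to a peak of about 12 N along its axis, past the 7 N it takes to bottom it. The force had eased to about 6 N by the end of the one-second hold. I then withdrew about 75 mm along the handle direction.

**Last checks:**
- **Jaw:** it moved back about 25 pixels, or roughly 59 mm, from its position at home. That puts it at its open stop, to within 2 to 3 mm of measuring error.
- **Trigger and tab:** they look the same as in the first picture.
- **Cap:** it stayed home after the release.
- **Other things:** I saw nothing else displaced in the top view.
- **Robot contact:** the wrist force read about 1 N, which is noise level, and the fingers were touching nothing.

**Disagreements:**
- **Joint limit:** joint 2 reached its range limit (-0.89) during the approach. The tool drifted up to 18 mm off line, and I corrected that before gripping.
- **Camera offset:** the top camera placed the fingers about 2 mm off in y from the robot's own position. I split the difference when centring, and the side forces while squeezing stayed under 2 N.

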